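Clamp a battery cell in its test fixture

ROBOT

A 6-joint arm with a two-finger parallel gripper is mounted at the origin on the work surface. World frame = base frame: x ahead of the robot, y to its left, z up, the work surface at z = 0. Lengths are in mm, angles in degrees, forces in N, time in s.
With the tool pointing down it reaches from about 300 to 850 mm from the base axis. Payload 4.2 kg.
Tool frame: the origin (TCP) lies midway between the tips of the shut fingers; the grasp point (between the pads) lies 19 mm behind it (env.grasp_offset is the distance from the TCP to the grasp point, in mm); z points along the fingers, y is the line along which they close (so a half turn about z gives the same grasp; the last joint's range is limited). The gripper opens to 91 mm and grips with 3 to 60 N. Pads are 32 mm wide; open, the fingers measure 118 mm over their backs; the gripper's body (76 mm by 178 mm) begins 60 mm behind the grasp point.
Start: joints at [70.187, 18.312, 89.639, -0, 72.044, -1.146], TCP at [184.041, 544.768, 213.976] pointing down, gripper open.
Joint ranges: [-177.97, 177.97], [-48.28, 115.42], [12.27, 149.76], [-77.06, 257.06], [2.81, 150.46], [-146.56, 146.56]. Speed limits (degrees/s): [147.25, 147.25, 180, 180, 180, 180].

INTERFACE

Orientations are given as [roll, pitch, yaw] about the fixed x, y, z axes, in that order (R = Rz(yaw) Ry(pitch) Rx(roll)).
In Python, from workcell import env, optics gives the robot as it stands. The module is installed in compiled form; this text tells all that it offers.
- The arm moves only by the tool send_rows, never from a script. Its argument "targets" is a list that holds one entry, the list of rows, each a list of 7 numbers: the turn, a rotation vector about the world's x, y, z scaled (see below), then the shift along the world's x, y, z scaled (see below), then the closure, from -1 (fully open) to 1 (shut). In form: [[[rx, ry, rz, x, y, z, gripper], ...]]. A call has 1 to 12 rows; each row shifts and turns the commanded pose from where the row before left it; what a row does not reach is not made up. The controller multiplies each number of a shift by 0.2 m and each number of a turn by pi/2 rad. A row lasts 1/10 s, in which the tool goes at most 50 mm and 8.59 degrees, less where a joint would pass 70% of its speed; a pose out of reach is approached as far as the arm can. A call with a number of a shift or a turn outside -1 to 1 is refused whole. A call with a gripper value outside its range is refused whole. The fingers move at their own pace and stop on an object; "grip_force" is the grip in N (left out, the last holds). Time passes only in rows, so rows that do not move let the fingers close. It gives the time, the measured TCP pose, the force, the opening and the grip force at its end, in the units of the state.
- env.state(): the state, without advancing time (a new reading comes with each control period).
- optics.grab_frame(name): name is "scene" or "top" or "wrist"; returns (picture, depth): 480x640x3 uint8, red, green, blue; 480x640 float32, mm along the optical axis (not along the pixel's ray), 0 where there is no reading.
- optics.camera_info(name): a dict with "camera_matrix" (3x3 intrinsics, pixels), "R" (3x3) and "t" (3): a world point X has camera coordinates R X + t; the wrist camera has in their place "mount" (4x4, takes a point from camera to tool coordinates, whose origin is the TCP and whose axes are the flange's). Camera axes: x right, y down, z forward; pixel columns grow to the right and rows downward; lengths in mm; the calibration is good to about 2 mm. A picture is of the moment at which its call begins: read the wrist's pose just before it. camera_info takes no time and is no camera call.
- env.job_done(): hands the job in; it is judged then, once.
Trained networks look in the newest picture that a camera, given by its name, has taken for a name from the list of things; names that differ only in an ending like _2 or _b are one class to them, and where a whole thing is asked for, a point or a joint stands for the part that bears it (a point fixed in the world has none). Each returns a list of dicts, best first, with "conf" (0 to 1); they miss things now and then, are a little off and sometimes report something else, mostly with a low value. They report only what shows in the picture. A call takes as long as a camera call. They do not tell look-alikes from the thing itself.
- optics.silhouettes(camera, name): "mask" (480x640 bool, what is visible of it) and "at" ([column, row] in pixels, amid what is visible of it).
- optics.place_of(camera, name): "at" ([column, row] in pixels: a listed point, or the origin of a listed thing).
The state is a dict: "time_s": time; "qpos": joint angles; "qvel": joint speeds; "effort": joint torques, N m; "ee_pos": TCP position; "ee_rot": TCP orientation; "force": force on the tool from outside, world axes, zero at the start; "torque": the same for the moment, N m; "gripper_width": finger opening in mm; "gripper_force": force on a finger pad.
Only numpy, scipy, OpenCV 4.12 (cv2) and the standard library are available. Lean on these libraries where they do the work, as an engineer would, in place of code of your own. Each camera call takes 0.05 s, during which the arm holds its last target. There are 200 camera calls.

TASK

Take the single steel battery cell from its little black rest and lay it lengthwise, centred, in the two V-supports of the clamping fixture. Then fit the clamp plate over it by its handle: the studs may have been shifted along the fixture, so slide the plate lightly over their tips until you feel both holes drop over, and leave it down flat on the two spacer sleeves. Do not force anything, and leave the rest of the bench as it is.

Things in the scene. Friction and masses are not known exactly. Their poses are not given: they have to be found in the camera images.
- fixture: Clamping fixture, fixed: base 110 (x) x 176 (y) x 10 mm, origin at its underside's centre on the bench, z up. Two grey V-supports, 8 mm thick, at x = +27 and -27, 46 mm wide, top 26 mm high. Between them, across y, a steel crossbar (16 mm wide, top 16 mm high) carries two sleeves with studs. Press nothing on it with over 60 N, nor the plate on the stud ends with over 35 N.
- cell_seat (a point): Centre of the cell (on its axis) when it lies in the fixture's V-supports: above the middle of the fixture, 32.8 mm over its origin. Axes as the fixture's; the cell lies along x.
- seat_level (a point): Point above the middle of the fixture, 44.5 mm over its origin: level of the sleeves' tops (16 mm diameter) at y = +58 and -58 mm. From each rises a stud, 8 mm diameter, 16 mm long, its last 1 mm chamfered to 7 mm. The locked crossbar was shifted along the fixture: both studs stand at the same x, anywhere in -14 to +14 mm from this point, NOT measured.
- clamp_plate: Loose aluminium plate 64 (x) x 150 (y) x 8 mm, 0.25 to 0.4 kg, flat on the bench, handle up; origin at the centre of its underside, z up. Two 11 mm through holes at x = 0, y = +58 and -58. Fits the fixture either way round, y along the fixture's y; its origin is then level with seat_level when fully down, 16 mm higher when resting on the stud tips.
- plate_grip (a point): Centre of the plate's black bow handle bar, 36 mm above the plate's origin: bar along the plate's y, 76 mm long, 14 mm wide (x), 14 mm tall, on two legs at y = +31 and -31 (14 mm square). Grip it across its 14 mm, fingers closing along the plate's x; 21 mm are free between bar and plate.
- cell: Loose cylindrical steel battery cell, 21 mm diameter, 70 mm long, about 70 g, lying along its x on the black rest. Origin: its centre, on the axis; x along the axis. Either end may go either way.
- cell_rest: Fixed black plastic rest under the cell, base 66 (x) x 54 (y) x 4 mm with two V-supports at x = -27 and +27, each 8 mm thick, 46 mm wide, top 17 mm high. Origin: centre of its underside on the bench. The cell lies along its x, axis 23.8 mm above the bench.
- foil_roll: Bystander: upright black roll of coated foil, 112 mm diameter, 85 mm high; origin at the centre of its underside.
- powder_jar: Bystander: amber jar with black cap, 62 mm diameter, 85 mm high; origin at the centre of its underside.
- spatula: Bystander: thin steel laboratory spatula, 170 mm long, flat on the bench near the robot; origin under its middle.
- nut_dish: Bystander: white dish with hexagon nuts, 72 mm diameter, 14 mm high; origin at the centre of its underside.
- caliper: Bystander: digital caliper, 150 mm long, flat on the bench; origin under its slider.
- mortar: Bystander: white mortar with pestle, 90 mm diameter, 100 mm high over the pestle; origin at the centre of its underside.
- wrench: Bystander: steel wrench, 140 mm long, flat on the bench; origin under its middle.
Mind the look-alikes: they are no part of the job. What is shaped like the clamp_plate but blue is not meant.

How it is judged (in metres and radians):
On the way:
1. the cell lies in the fixture's two V-supports, let go (x of cell in the frame of fixture between -0.009 and 0.009 m and y of cell in the frame of fixture between -0.003 and 0.003 m and z of cell in the frame of fixture between 0.03 and 0.0355 m and contact force between cell and the fingers below 0.1 N), for 0.2 s.
At the end, for the whole second after the job is handed in: The cell lies in both V-supports (within 10 mm of the middle along x, 3 mm across, 2.5 mm in height, 0.1 rad). The clamp plate is down over both studs, flat on both sleeves (origin 42 to 46.5 mm above the fixture's, tilt under 0.03 rad), let go and at rest (x of cell in the frame of fixture between -0.01 and 0.01 m and y of cell in the frame of fixture between -0.003 and 0.003 m and z of cell in the frame of fixture between 0.03 and 0.0355 m and angle between the x axis of cell and the x axis of fixture, either way round below 0.1 rad and z of clamp_plate in the frame of fixture between 0.042 and 0.0465 m and x of clamp_plate in the frame of fixture between -0.017 and 0.017 m and y of clamp_plate in the frame of fixture between -0.004 and 0.004 m and angle between the y axis of clamp_plate and the y axis of fixture, either way round below 0.06 rad and angle between clamp_plate's own z axis and vertical below 0.03 rad and linear speed of each of clamp_plate, cell below 0.02 m/s); the robot touches nothing.
It fails at once if the clamp plate is pressed or struck against the fixture with more than 60 N (contact force between clamp_plate and fixture above 60 N).
It fails at once if the clamp plate is pressed on the stud ends with more than 35 N while its holes are not yet over the studs (z of clamp_plate in the frame of fixture above 0.057 m and contact force between clamp_plate and fixture above 35 N).
It fails at once if the cell is pressed into the fixture with more than 60 N (contact force between cell and fixture above 60 N).
It fails at once if a bystander is moved by more than 20 mm (distance of any of foil_roll, powder_jar, spatula, nut_dish, caliper, mortar, wrench from where it was at the start of the episode above 0.02 m).
It also fails if it takes over 61 s, if anything falls off the work surface, if the arm or the gripper's body presses on something with over 40 N, if the wrist force passes 120 N, or if a joint passes its speed limit or range.

## Working session

There is one attempt and no reset: what is moved stays moved. The work goes in short steps, Python scripts to look and compute and a tool call to move; the robot and the scene stay as the last step left them, time stands still between calls to the robot, and variables do not carry over. Pictures are saved under pics/ and viewed, at most 10 in all, crops included, and the job is handed in when it is done.

Besides the shell and the picture viewer there is one more tool, called after "Emit:" as a command line: name --argument value ..., lists and objects as JSON in quotes. send_rows: Moves the arm, as the interface text tells. Its arguments: {"type":"object","properties":{"targets":{"type":"array"},"grip_force":{"type":"number"}},"required":["targets"]}

```bash
mkdir -p pics; cat > h.py <<'E'
import numpy as np, cv2
from workcell import env, optics
from scipy.spatial.transform import Rotation as Ro
def cam(n):
    c=optics.camera_info(n); K=np.array(c["camera_matrix"])
    if n=="wrist":
        s=env.state(); T=np.eye(4); T[:3,:3]=Ro.from_euler('xyz',s["ee_rot"],degrees=True).as_matrix(); T[:3,3]=s["ee_pos"]
        M=T@np.array(c["mount"]); R=M[:3,:3].T; return K,R,-R@M[:3,3]
    return K,np.array(c["R"]),np.array(c["t"])
def ray_z(C,uv,z):
    K,R,t=C; d=R.T@np.linalg.inv(K)@np.array([uv[0],uv[1],1.]); o=-R.T@t
    return o+d*(z-o[2])/d[2]
def cloud(C,D):
    K,R,t=C; v,u=np.mgrid[:480,:640]; p=np.stack([(u-K[0,2])/K[0,0]*D,(v-K[1,2])/K[1,1]*D,D],-1)
    return (p-t)@R
def save(n,im): cv2.imwrite("pics/"+n+".png",im[:,:,::-1])
E
python3 - <<'E'
from h import *
print(env.state(), env.grasp_offset)
for c in ["top","scene"]:
    C=cam(c); im,D=optics.grab_frame(c); save(c,im); P=cloud(C,D)
    print(c,C[0].tolist(),(-C[1].T@C[2]).round())
    for n,z in [("fixture",0),("clamp_plate",0),("plate_grip",36),("cell",23.8),("cell_rest",0),("cell_seat",32.8),("seat_level",44.5)]:
        for r in optics.place_of(c,n)[:3]:
            print(n,round(r["conf"],2),np.round(r["at"]),ray_z(C,r["at"],z).round(1))
E
```

```text
{'time_s': 0.0, 'qpos': array([ 7.01869608e+01,  1.83534517e+01,  8.97055107e+01, -2.18176785e-04,
        7.20432101e+01, -1.14552682e+00]), 'qvel': array([ 0.03874619, -0.02594262,  0.11371492,  0.04648087, -0.05862634,
       -0.00886034]), 'effort': array([ 3.59157621e-04, -4.12453079e+01, -2.31972599e+01,  7.27389520e-02,
        4.58350161e-02, -1.61919270e-04]), 'ee_pos': array([183.87327999, 544.28774328, 213.10819099]), 'ee_rot': array([-1.79897844e+02, -1.83523162e-03,  1.61332553e+02]), 'force': array([ 0.25157785,  0.45215727, -0.40437655]), 'torque': array([-0.06148205, -0.04368051, -0.01045279]), 'gripper_force': 0.0, 'gripper_width': 91.39478251872724} 18.8
top [[509.0696121715044, 0.0, 317.204553196847], [0.0, 509.0696121715044, 240.12481008686947], [0.0, 0.0, 1.0]] [ 394.   12. 1239.]
fixture 0.87 [307. 217.] [583.   24.4   0. ]
clamp_plate 0.98 [135. 331.] [297.8 428.1   0. ]
clamp_plate 0.94 [210. 317.] [335.2 252.1   0. ]
clamp_plate 0.79 [171. 236.] [528.6 355.2   0. ]
plate_grip 0.95 [207. 315.] [341.6 252.3  36. ]
plate_grip 0.95 [127. 335.] [292.3 433.5  36. ]
[... 481 characters left out ...]
0.0, 1.0]] [ 1235. -1144.   952.]
fixture 0.95 [342. 264.] [568.2  11.3   0. ]
fixture 0.49 [230. 276.] [ 349.3 -201.6   -0. ]
clamp_plate 0.81 [340. 181.] [305.1 425.9   0. ]
clamp_plate 0.77 [320. 209.] [351.7 230.4   0. ]
clamp_plate 0.58 [387. 211.] [532.6 338.9   0. ]
plate_grip 0.98 [388. 200.] [530.  347.3  36. ]
plate_grip 0.74 [340. 169.] [293.7 444.2  36. ]
plate_grip 0.71 [320. 194.] [334.7 254.2  36. ]
cell 0.79 [225. 313.] [ 456.3 -344.5   23.8]
cell 0.21 [438. 223.] [707.6 325.8  23.8]
cell_rest 0.87 [225. 317.] [ 449.  -336.1   -0. ]
cell_seat 0.76 [349. 254.] [580.6  24.6  32.8]
seat_level 0.83 [347. 253.] [581.5   8.7  44.5]
seat_level 0.72 [222. 312.] [ 467.6 -363.8   44.5]
```

View pics/top.png

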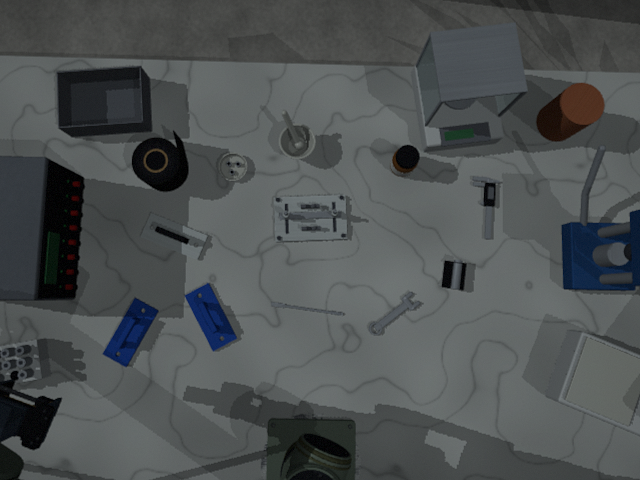

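View pics/scene.png

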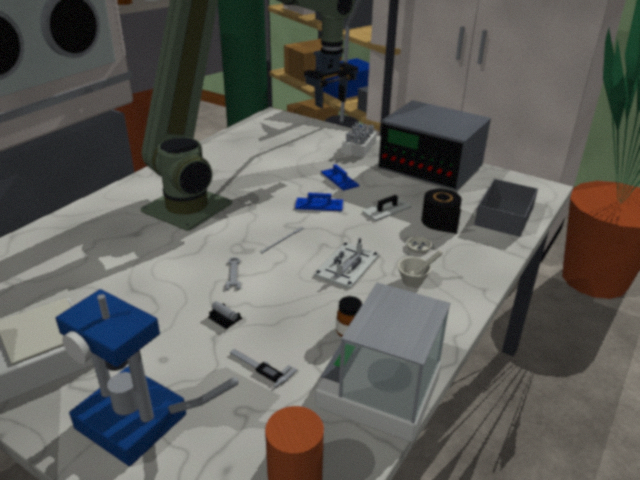

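The top view shows the grey plate with its black handle at about (175,235), the fixture at (312,217) and the cell in its rest at (455,275). The blue look-alikes are at (130,330) and (210,317). The scene view agrees, with the grey plate at (387,210), the fixture at (347,260) and the cell at (225,315).

```bash
python3 - <<'E'
from h import *
print(np.array(optics.camera_info("wrist")["mount"]).round(3), optics.camera_info("wrist")["camera_matrix"])
C=cam("top"); im,D=optics.grab_frame("top"); P=cloud(C,D)
for n in ["clamp_plate","fixture","cell","cell_rest"]:
    for r in optics.silhouettes("top",n)[:3]:
        m=r["mask"]; p=P[m&(D>0)]
        p=p[(p[:,2]>4)]
        print(n,round(r["conf"],2),r["at"],m.sum(),cv2.minAreaRect(p[:,:2].astype(np.float32)), np.percentile(p[:,2],[5,50,99]).round())
p=P[(P[...,0]>470)&(P[...,0]<590)&(P[...,1]>270)&(P[...,1]<430)]
q=p[(p[:,2]>4)&(p[:,2]<20)];h=p[(p[:,2]>28)&(p[:,2]<60)]
print(cv2.minAreaRect(q[:,:2].astype(np.float32)),cv2.minAreaRect(h[:,:2].astype(np.float32)),np.median(h,0))
E
```

```text
[[ 0.00000e+00 -9.61000e-01 -2.75000e-01  7.72070e+01]
 [ 1.00000e+00  0.00000e+00 -1.00000e-03  1.25000e-01]
 [ 1.00000e-03 -2.75000e-01  9.61000e-01 -1.71714e+02]
 [ 0.00000e+00  0.00000e+00  0.00000e+00  1.00000e+00]] [[418.23472576   0.         324.3198214 ]
 [  0.         418.23472576 245.11877601]
 [  0.           0.           1.        ]]
clamp_plate 0.96 [132.0, 329.0] 1782 ((295.99273681640625, 436.81793212890625), (65.17192840576172, 150.25628662109375), 62.381866455078125) [ 5.  8. 45.]
clamp_plate 0.86 [208.3, 318.1] 1678 ((336.33154296875, 249.08230590820312), (148.61483764648438, 64.81010437011719), 29.65375518798828) [ 5.  8. 45.]
clamp_plate 0.85 [173.8, 236.9] 1593 ((528.0531005859375, 345.81854248046875), (151.34776306152344, 62.83357238769531), 69.9116439819336) [ 5.  8. 45.]
fixture 0.55 [310.9, 217.4] 3308 ((580.5093994140625, 15.996849060058594), (110.71033477783203, 176.09950256347656), 3.3301727771759033) [ 5. 10. 45.]
cell 0.63 [309.4, 216.7] 3241 ((580.5093994140625, 15.996849060058594), (110.71033477783203, 176.09950256347656), 3.3301727771759033) [ 5. 10. 45.]
cell 0.6 [457.3, 278.1] 239 ((449.1461181640625, -336.2149963378906), (19.339696884155273, 69.49971771240234), 82.03057098388672) [25. 31. 37.]
cell 0.58 [299.2, 308.1] 233 ((360.13775634765625, 22.464393615722656), (167.0712432861328, 6.672774791717529), 82.06146240234375) [ 4.  6. 11.]
cell_rest 0.77 [449.3, 274.8] 339 ((447.4219665527344, -335.8738708496094), (52.37969207763672, 63.48350524902344), 79.69336700439453) [ 4.  7. 18.]
((529.13037109375, 348.8746337890625), (157.4584503173828, 117.4573974609375), 89.74808502197266) ((527.5165405273438, 344.2850341796875), (76.80078887939453, 13.97388744354248), 69.02010345458984) [527.01252728 343.73616829  41.33474532]
```

Emit:
send_rows --targets '[[[0,0,0.01,0.14,-0.2,-0.01,-1],[0,0,0.01,0.14,-0.2,-0.01,-1],[0,0,0.01,0.14,-0.2,-0.01,-1],[0,0,0.01,0.14,-0.2,-0.01,-1],[0,0,0.01,0.14,-0.2,-0.01,-1],[0,0,0.01,0.14,-0.2,-0.01,-1],[0,0,0.01,0.14,-0.2,-0.01,-1],[0,0,0.01,0.14,-0.2,-0.01,-1],[0,0,0.01,0.14,-0.2,-0.01,-1],[0,0,0.01,0.14,-0.2,-0.01,-1],[0,0,0.01,0.14,-0.2,-0.01,-1],[0,0,0.01,0.14,-0.2,-0.01,-1]]]'

```text
time_s: 2.25
ee_pos: [521.0, 62.9, 190.1]
ee_rot: [180.0, 0.0, 172.1]
force: [1.2, 1.2, 0.6]
gripper_width: 91.2
gripper_force: 0.0
```

Emit:
send_rows --targets '[[[0,0,0,0.1,-0.12,-0.05,-1],[0,0,0,0.1,-0.12,-0.05,-1],[0,0,0,0,0,0,-1],[0,0,0,0,0,0,-1]]]'

```text
time_s: 2.65
ee_pos: [559.8, 16.5, 169.5]
ee_rot: [180.0, -0.1, 172.1]
force: [0.6, 0.0, -0.5]
gripper_width: 91.3
gripper_force: 0.0
```

```bash
python3 - <<'E'
from h import *
C=cam("wrist"); im,D=optics.grab_frame("wrist"); save("w1",cv2.convertScaleAbs(im,alpha=1.6)); P=cloud(C,D); np.savez("w1.npz",im=im,D=D,P=P)
b=(D>0)&(abs(P[...,0]-580)<80)&(abs(P[...,1]-16)<110)
p=P[b&(P[...,2]>5)&(P[...,2]<14)]; print(cv2.minAreaRect(p[:,:2].astype(np.float32)))
for lo,hi in [(42,47),(50,64)]:
    m=(b&(P[...,2]>lo)&(P[...,2]<hi)).astype(np.uint8)
    n,l,s,c=cv2.connectedComponentsWithStats(m)
    for i in range(1,n):
        if s[i,4]>8: q=P[l==i]; print(lo,s[i,4],c[i].round(),q.mean(0).round(1),q.min(0).round(1),q.max(0).round(1))
m=b&(P[...,2]>23)&(P[...,2]<28); q=P[m]; print(cv2.minAreaRect(q[:,:2].astype(np.float32)),len(q))
E
```

```text
((581.5667114257812, 13.790733337402344), (110.45732116699219, 176.593017578125), 3.424750566482544)
42 219 [402. 254.] [581.5  71.1  45.2] [575.9  64.1  42.2] [591.   79.5  46.9]
42 205 [253. 283.] [588.7 -42.1  45.3] [583.  -51.1  42.1] [599.1 -35.6  46.9]
50 144 [406. 261.] [582.5  71.6  59.1] [579.5  68.2  50.2] [587.4  75.9  63.5]
50 144 [249. 291.] [589.7 -42.7  58.8] [586.7 -47.5  50. ] [594.1 -39.4  63. ]
((583.15478515625, 13.8206787109375), (78.99697875976562, 102.72466278076172), 40.977264404296875) 954
```

View pics/w1.png

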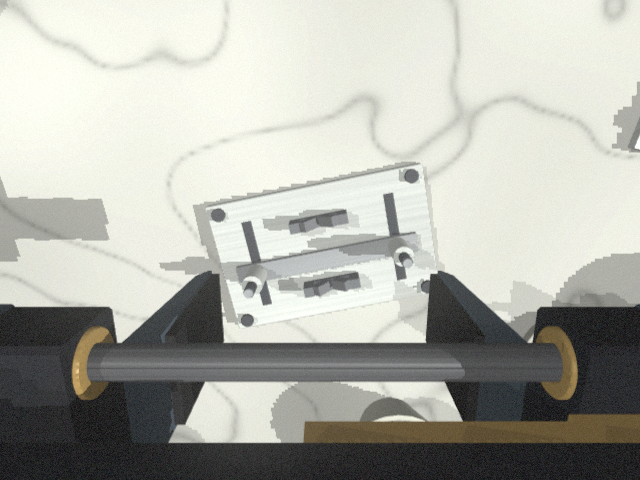

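The wrist view shows the fixture centred near (320,245), with stud tips at about (406,261) and (249,291). That puts the studs about +5.5 mm along the fixture's x. Next is the cell.

Emit:
send_rows --targets '[[[0,0,0,-0.075,-0.22,-0.01,-1],[0,0,0,-0.075,-0.22,-0.01,-1],[0,0,0,-0.075,-0.22,-0.01,-1],[0,0,0,-0.075,-0.22,-0.01,-1],[0,0,0,-0.075,-0.22,-0.01,-1],[0,0,0,-0.075,-0.22,-0.01,-1],[0,0,0,-0.075,-0.22,-0.01,-1],[0,0,0,-0.075,-0.22,-0.01,-1],[0,0,0,0,0,0,-1],[0,0,0,0,0,0,-1]]]'

```text
time_s: 3.7
ee_pos: [439.9, -334.7, 154.4]
ee_rot: [180.0, 0.0, 172.1]
force: [-0.3, 0.0, -0.2]
gripper_width: 91.4
gripper_force: 0.0
```

```bash
python3 - <<'E'
from h import *
print(env.state()["ee_pos"],env.state()["ee_rot"])
C=cam("wrist"); im,D=optics.grab_frame("wrist"); save("w2",cv2.convertScaleAbs(im,alpha=1.6)); P=cloud(C,D)
b=(D>0)&(abs(P[...,0]-448)<60)&(abs(P[...,1]+336)<60)
for lo,hi in [(2.5,8),(14,20),(25,40)]:
    p=P[b&(P[...,2]>lo)&(P[...,2]<hi)]; print(lo,len(p),cv2.minAreaRect(p[:,:2].astype(np.float32)),p.mean(0).round(1),p[:,2].max())
E
```

```text
[ 439.91288981 -334.70220687  154.39274521] [1.79960200e+02 2.62613626e-02 1.72077261e+02]
2.5 2819 ((448.114990234375, -336.2181701660156), (119.93346405029297, 119.19477081298828), 0.15313215553760529) [ 447.1 -338.6    4.8] 7.974212165641877
14 702 ((447.8001708984375, -339.0504150390625), (45.67131423950195, 65.54605865478516), 83.06610870361328) [ 447.2 -338.8   17.8] 19.999115768310933
25 2580 ((450.1195373535156, -339.11480712890625), (20.953388214111328, 70.59215545654297), 83.14327239990234) [ 448.3 -338.8   32.9] 36.85924952460051
```

View pics/w2.png

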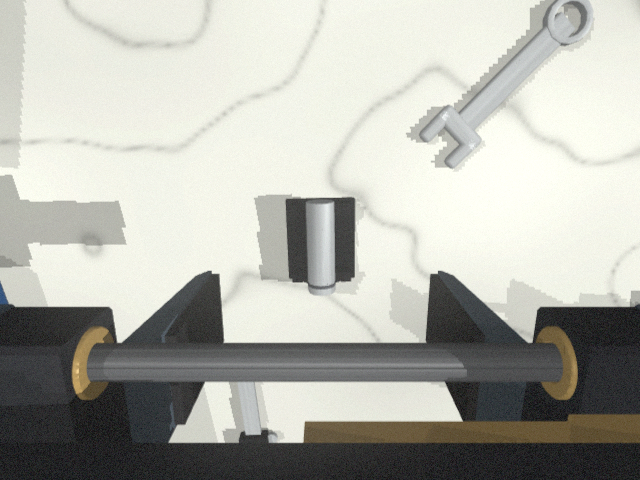

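The wrist view shows the cell at (320,245) in the black rest. I'm lowering over it with the gripper open.

Emit:
send_rows --grip_force 12 --targets '[[[0,0,0,0.0075,-0.003,-0.14,-1],[0,0,0,0.0075,-0.003,-0.14,-0.5],[0,0,0,0.0075,-0.003,-0.14,0],[0,0,0,0.0075,-0.003,-0.14,0.2],[0,0,0,0.0075,-0.003,-0.12,0.2],[0,0,0,0.0075,-0.003,-0.035,0.3],[0,0,0,0,0,0,0.4],[0,0,0,0,0,0,0.5],[0,0,0,0,0,0,0.55],[0,0,0,0,0,0,0.6]]]'

```text
time_s: 4.75
ee_pos: [449.6, -339.2, 12.2]
ee_rot: [-179.9, 0.1, 172.1]
force: [0.5, 0.1, 0.2]
gripper_width: 22.2
gripper_force: 0.0
```

```bash
python3 - <<'E'
from h import *
s=env.state(); print({k:np.round(s[k],2) for k in ["ee_pos","ee_rot","force","torque","gripper_width","gripper_force"]})
E
```

```text
{'ee_pos': array([ 449.63, -339.18,   12.19]), 'ee_rot': array([-1.7994e+02,  1.1000e-01,  1.7214e+02]), 'force': array([0.48, 0.1 , 0.24]), 'torque': array([-0.02,  0.03, -0.  ]), 'gripper_width': np.float64(22.21), 'gripper_force': np.float64(0.0)}
```

Emit:
send_rows --grip_force 15 --targets '[[[0,0,0,0,0,0,1],[0,0,0,0,0,0,1],[0,0,0,0,0,0.05,1],[0,0,0,0,0,0.1,1],[0,0,0,0,0,0.1,1]]]'

```text
time_s: 5.25
ee_pos: [448.5, -338.8, 61.6]
ee_rot: [180.0, -0.1, 172.1]
force: [0.1, 0.2, -0.6]
gripper_width: 20.5
gripper_force: 14.9
```

Emit:
send_rows --targets '[[[0,0,0.0157,0.083,0.2205,0.05,1],[0,0,0.0157,0.083,0.2205,0.05,1],[0,0,0.0157,0.083,0.2205,0.05,1],[0,0,0.0157,0.083,0.2205,0.05,1],[0,0,0.0157,0.083,0.2205,0.05,1],[0,0,0.0157,0.083,0.2205,0.05,1],[0,0,0.0157,0.083,0.2205,0.05,1],[0,0,0.0157,0.083,0.2205,0.05,1],[0,0,0,0,0,0,1],[0,0,0,0,0,0,1]]]'

```text
time_s: 6.25
ee_pos: [581.7, 14.6, 141.1]
ee_rot: [-180.0, -0.0, -176.4]
force: [0.3, -0.6, -1.2]
gripper_width: 20.6
gripper_force: 14.9
```

```bash
python3 - <<'E'
from h import *
print(env.state()["ee_pos"].round(1),env.state()["ee_rot"].round(2))
C=cam("wrist"); im,D=optics.grab_frame("wrist"); save("w3",cv2.convertScaleAbs(im,alpha=1.6)); P=cloud(C,D)
b=(D>0)&(abs(P[...,0]-581)<80)&(abs(P[...,1]-14)<110)
p=P[b&(P[...,2]>5)&(P[...,2]<14)]; print(cv2.minAreaRect(p[:,:2].astype(np.float32)))
for lo,hi in [(42,47),(50,64),(80,160)]:
    m=(b&(P[...,2]>lo)&(P[...,2]<hi)).astype(np.uint8)
    n,l,s,c=cv2.connectedComponentsWithStats(m)
    for i in range(1,n):
        if s[i,4]>20: q=P[l==i]; print(lo,s[i,4],c[i].round(),q.mean(0).round(1),q.min(0).round(1),q.max(0).round(1))
E
```

```text
[581.7  14.6 141.1] [-1.7997e+02 -2.0000e-02 -1.7645e+02]
((581.4736938476562, 13.935646057128906), (110.2669677734375, 176.54164123535156), 3.4059243202209473)
42 262 [239. 251.] [588.6 -42.3  45.3] [582.8 -51.1  42.2] [598.3 -35.6  47. ]
42 274 [409. 251.] [581.8  70.7  45.2] [575.6  64.1  42.2] [591.4  80.1  46.9]
50 182 [234. 259.] [589.6 -42.8  58.9] [586.5 -47.6  50.1] [594.4 -39.4  63.2]
50 182 [414. 259.] [582.6  71.3  58.7] [579.6  68.   50.1] [587.1  75.9  63. ]
80 2146 [325. 278.] [563.6  13.5 155.2] [546.3  -6.4 141.4] [593.3  33.8 160. ]
80 64 [304. 390.] [613.1   7.6 158.4] [609.    6.2 154.8] [616.9   9.2 160. ]
80 75 [346. 389.] [611.9  25.6 158.4] [607.3  23.5 153.6] [616.   27.2 160. ]
```

View pics/w3.png

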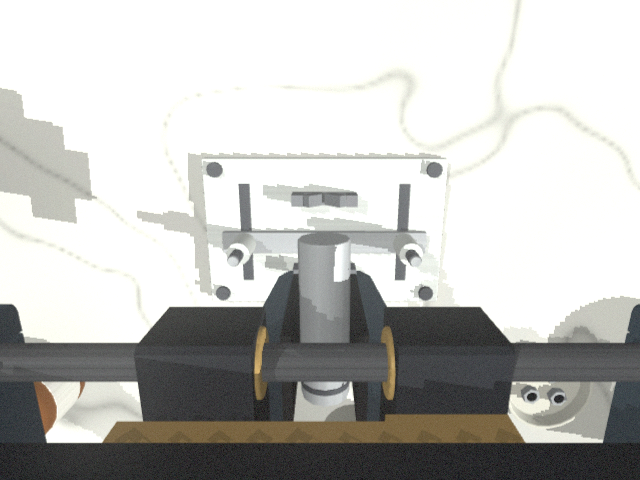

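Emit:
send_rows --targets '[[[0,0,0,0,-0.0035,-0.11,1],[0,0,0,0,0,-0.12,1],[0,0,0,0,0,-0.12,1],[0,0,0,0,0,-0.12,1],[0,0,0,0,0,-0.06,1],[0,0,0,0,0,-0.03,1],[0,0,0,0,0,-0.02,1],[0,0,0,0,0,0,1]]]'

```text
time_s: 7.1
ee_pos: [582.1, 12.9, 25.3]
ee_rot: [180.0, 0.0, -176.6]
force: [-0.6, 0.1, -0.5]
gripper_width: 20.4
gripper_force: 14.9
```

Emit:
send_rows --targets '[[[0,0,0,0,0,-0.01,1],[0,0,0,0,0,0,1]]]'

```text
time_s: 7.3
ee_pos: [582.2, 13.3, 23.6]
ee_rot: [180.0, 0.1, -176.6]
force: [0.1, 0.4, -0.3]
gripper_width: 20.8
gripper_force: 14.9
```

Emit:
send_rows --targets '[[[0,0,0,0,0,-0.006,1],[0,0,0,0,0,-0.005,1],[0,0,0,0,0,0,1]]]'

```text
time_s: 7.6
ee_pos: [582.3, 13.6, 21.6]
ee_rot: [180.0, 0.1, -176.6]
force: [-0.0, 2.2, 3.9]
gripper_width: 20.7
gripper_force: 14.9
```

Emit:
send_rows --targets '[[[0,0,0,0,0,0,0.5],[0,0,0,0,0,0,0.3],[0,0,0,0,0,0,0.12],[0,0,0,0,0,0,0.12],[0,0,0,0,0,0.05,0.12],[0,0,0,0,0,0.12,0.12],[0,0,0,0,0,0.2,0.12],[0,0,0,0,0,0.2,0.12],[0,0,0,0,0,0.2,0.12],[0,0,0,0,0,0,0.12]]]'

```text
time_s: 8.6
ee_pos: [585.5, 13.2, 181.8]
ee_rot: [-180.0, 0.8, -176.6]
force: [0.1, 0.7, 0.7]
gripper_width: 40.3
gripper_force: 0.0
```

```bash
cat > fx.py <<'E'
from h import *
def fix():
    print(env.state()["ee_pos"].round(1),env.state()["ee_rot"].round(2))
    C=cam("wrist"); im,D=optics.grab_frame("wrist"); P=cloud(C,D)
    b=(D>0)&(abs(P[...,0]-581)<80)&(abs(P[...,1]-14)<110)
    p=P[b&(P[...,2]>5)&(P[...,2]<14)]; r=cv2.minAreaRect(p[:,:2].astype(np.float32)); print(r)
    for lo,hi in [(42,47),(50,64)]:
        m=(b&(P[...,2]>lo)&(P[...,2]<hi)).astype(np.uint8)
        n,l,s,c=cv2.connectedComponentsWithStats(m)
        for i in range(1,n):
            if s[i,4]>20: q=P[l==i]; print(lo,s[i,4],c[i].round(),q.mean(0).round(1),q.min(0).round(1),q.max(0).round(1))
    return im,P,b
E
python3 - <<'E'
from fx import *
im,P,b=fix(); save("w4",cv2.convertScaleAbs(im,alpha=1.6))
q=P[b&(P[...,2]>33)&(P[...,2]<47)&(abs(P[...,1]-14)<25)]; print(cv2.minAreaRect(q[:,:2].astype(np.float32)),q.mean(0),len(q),np.percentile(q[:,2],[50,95]))
E
```

```text
[585.5  13.2 181.8] [-179.96    0.76 -176.56]
((581.56640625, 13.904869079589844), (109.52458190917969, 176.3062744140625), 3.481337785720825)
42 1430 [326. 223.] [581.3  14.   43.6] [547.6   5.2  42. ] [617.4  22.9  46.3]
42 198 [251. 229.] [589.  -42.4  45.4] [582.8 -51.2  42.2] [598.7 -35.8  47. ]
42 204 [401. 229.] [582.   70.6  45.3] [576.   64.2  42.2] [591.2  79.5  47. ]
50 131 [248. 235.] [589.8 -42.9  59. ] [586.8 -47.   50.2] [594.  -39.5  63.1]
50 132 [405. 235.] [582.7  71.4  59.1] [579.4  68.1  50.2] [587.6  75.7  63.6]
((582.5599365234375, 13.590677261352539), (70.0508041381836, 20.89448356628418), 4.044012069702148) [581.01753143  13.78835607  41.80972257] 2419 [42.70508293 44.68850595]
```

Emit:
send_rows --targets '[[[0,0,-0.09,-0.016,0.13,0,-0.2],[0,0,-0.09,-0.016,0.13,0,-0.2],[0,0,-0.09,-0.016,0.13,0,-0.2],[0,0,-0.09,-0.016,0.13,0,-0.2],[0,0,-0.09,-0.016,0.13,0,-0.2],[0,0,-0.09,-0.016,0.13,0,-0.2],[0,0,-0.09,-0.016,0.13,0,-0.2],[0,0,-0.09,-0.016,0.13,0,-0.2],[0,0,-0.09,-0.016,0.13,0,-0.2],[0,0,-0.09,-0.016,0.13,0,-0.2],[0,0,-0.09,-0.016,0.13,0,-0.2],[0,0,-0.09,-0.016,0.13,0,-0.2]]]'

```text
time_s: 9.85
ee_pos: [542.4, 325.8, 173.2]
ee_rot: [-179.9, 0.1, 85.9]
force: [0.4, -0.5, -0.1]
gripper_width: 55.1
gripper_force: 0.0
```

Emit:
send_rows --targets '[[[0,0,-0.09,-0.016,0.13,0,-0.2],[0,0,-0.09,-0.016,0.13,0,-0.2],[0,0,0,0,0,0,-0.2],[0,0,0,0,0,0,-0.2]]]'

```text
time_s: 10.25
ee_pos: [536.2, 376.9, 173.3]
ee_rot: [-179.9, 0.2, 70.2]
force: [0.5, 0.1, -0.3]
gripper_width: 54.9
gripper_force: 0.0
```

```bash
python3 - <<'E'
from h import *
print(env.state()["ee_pos"].round(1),env.state()["ee_rot"].round(2))
C=cam("wrist"); im,D=optics.grab_frame("wrist"); save("w5",cv2.convertScaleAbs(im,alpha=1.6)); P=cloud(C,D)
b=(D>0)&(abs(P[...,0]-529)<70)&(abs(P[...,1]-343)<90)
for lo,hi in [(5,12),(38,50)]:
    m=(b&(P[...,2]>lo)&(P[...,2]<hi)).astype(np.uint8)
    n,l,s,c=cv2.connectedComponentsWithStats(m)
    for i in range(1,n):
        if s[i,4]>100: q=P[l==i]; print(lo,s[i,4],c[i].round(),q.mean(0).round(1),cv2.minAreaRect(q[:,:2].astype(np.float32)))
E
```

```text
[536.2 376.9 173.3] [-1.7993e+02  1.7000e-01  7.0190e+01]
5 10817 [329. 253.] [531.  349.3   9.1] ((528.9739379882812, 343.240478515625), (150.65451049804688, 64.16384887695312), 69.42189025878906)
38 1679 [330. 273.] [529.9 346.   43.7] ((529.3729248046875, 343.7971496582031), (75.62808227539062, 13.777777671813965), 70.0998764038086)
```

View pics/w5.png

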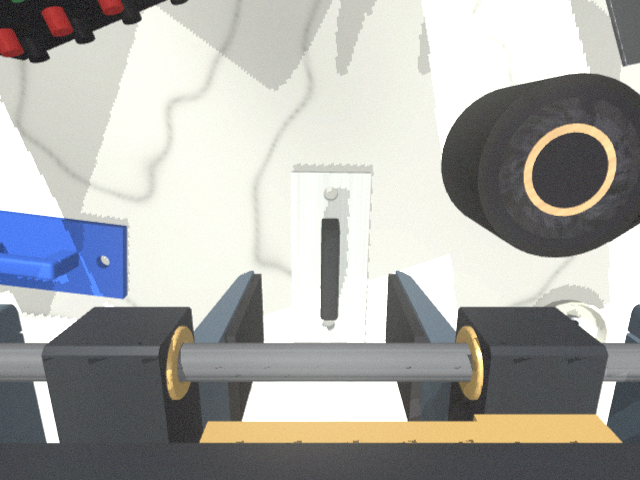

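The handle is at (330,270) and square to the fingers. I'm descending on it.

Emit:
send_rows --grip_force 15 --targets '[[[0,0,-0.004,-0.01,-0.042,-0.15,-0.2],[0,0,0,-0.01,-0.042,-0.17,-0.2],[0,0,0,-0.01,-0.042,-0.17,0],[0,0,0,-0.005,-0.042,-0.15,0.2],[0,0,0,0,0,-0.1,0.4],[0,0,0,0,0,-0.036,0.5],[0,0,0,0,0,0,0.6],[0,0,0,0,0,0,0.65]]]'

```text
time_s: 11.1
ee_pos: [530.4, 343.6, 20.5]
ee_rot: [180.0, -0.0, 69.7]
force: [-1.3, -0.1, -0.3]
gripper_width: 16.0
gripper_force: 0.6
```

```bash
python3 - <<'E'
from h import *
s=env.state(); print({k:np.round(s[k],2) for k in ["ee_pos","ee_rot","force","torque","gripper_width","gripper_force"]})
E
```

```text
{'ee_pos': array([530.43, 343.64,  20.5 ]), 'ee_rot': array([ 1.7998e+02, -4.0000e-02,  6.9660e+01]), 'force': array([-1.26, -0.07, -0.28]), 'torque': array([-0.03,  0.26,  0.01]), 'gripper_width': np.float64(15.99), 'gripper_force': np.float64(0.62)}
```

Emit:
send_rows --grip_force 35 --targets '[[[0,0,0,-0.004,0,-0.01,0.65],[0,0,0,0,0,0,1],[0,0,0,0,0,0,1],[0,0,0,0,0,0,1],[0,0,0,0,0,0,1]]]'

```text
time_s: 11.6
ee_pos: [529.7, 344.2, 18.6]
ee_rot: [179.9, -0.1, 69.7]
force: [-0.8, -0.0, 6.1]
gripper_width: 13.9
gripper_force: 35.0
```

```bash
python3 - <<'E'
from h import *
s=env.state(); print({k:np.round(s[k],2) for k in ["ee_pos","ee_rot","force","torque","gripper_width","gripper_force"]})
E
```

```text
{'ee_pos': array([529.72, 344.19,  18.64]), 'ee_rot': array([ 1.7994e+02, -9.0000e-02,  6.9680e+01]), 'force': array([-0.81, -0.03,  6.07]), 'torque': array([-0.06,  0.34, -0.02]), 'gripper_width': np.float64(13.95), 'gripper_force': np.float64(35.0)}
```

Emit:
send_rows --targets '[[[0,0,0,0,0,0.04,1],[0,0,0,0,0,0.1,1],[0,0,0,0,0,0.15,1],[0,0,0.033,-0.0155,-0.184,0.045,1],[0,0,0.033,-0.0155,-0.184,0.045,1],[0,0,0.033,-0.0155,-0.184,0.045,1],[0,0,0.033,-0.0155,-0.184,0.045,1],[0,0,0.033,-0.0155,-0.184,0.045,1],[0,0,0.033,-0.0155,-0.184,0.045,1],[0,0,0.033,-0.0155,-0.184,0.045,1],[0,0,0.033,-0.0155,-0.184,0.045,1]]]'

```text
time_s: 12.7
ee_pos: [503.6, 47.7, 147.6]
ee_rot: [-179.9, 0.0, 93.6]
force: [0.9, -0.7, -2.5]
gripper_width: 13.9
gripper_force: 35.0
```

Emit:
send_rows --targets '[[[0,0,0,0,0,0,1],[0,0,0,0,0,0,1],[0,0,0,0,0,0,1]]]'

```text
time_s: 13.0
ee_pos: [504.1, 49.8, 147.2]
ee_rot: [-180.0, -0.0, 93.4]
force: [-0.1, 0.1, -3.5]
gripper_width: 13.8
gripper_force: 35.0
```

```bash
python3 - <<'E'
from fx import *
s=env.state(); print(s["force"],s["torque"])
im,P,b=fix(); save("w6",cv2.convertScaleAbs(im,alpha=1.6))
q=P[(P[...,2]>134)&(P[...,2]<146)&(abs(P[...,0]-505)<60)&(abs(P[...,1]-50)<100)]; print(len(q),cv2.minAreaRect(q[:,:2].astype(np.float32)),np.median(q,0))
E
```

```text
[-0.05478269  0.13674719 -3.496765  ] [-0.09420993  0.059409   -0.02546735]
[504.1  49.8 147.2] [-1.7995e+02 -2.0000e-02  9.3440e+01]
((597.4228515625, 38.36981964111328), (75.59473419189453, 128.7471923828125), 3.555957078933716)
42 272 [442. 217.] [581.7  73.2  45.3] [575.6  64.2  42. ] [591.7  79.7  46.9]
42 1395 [436. 298.] [586.3  14.7  43.6] [555.1   5.8  42. ] [617.4  22.9  46.5]
50 180 [449. 223.] [582.6  72.6  59.2] [579.4  68.   50.3] [587.6  76.   63.5]
20121 ((504.41461181640625, 52.49475860595703), (64.14290618896484, 142.9072723388672), 3.3762974739074707) [501.88574803  93.92184601 137.54116043]
```

View pics/w6.png

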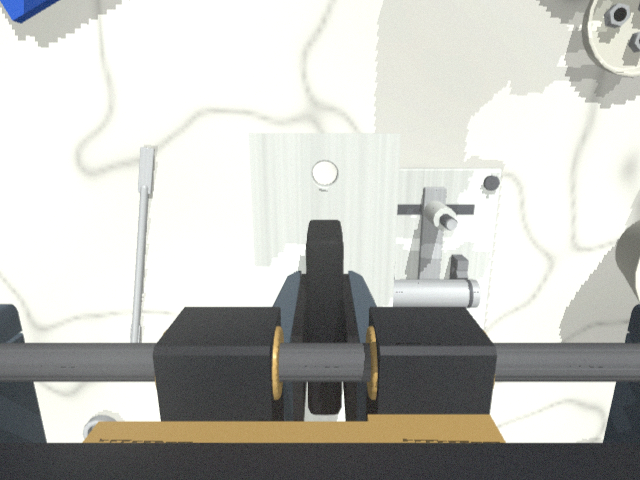

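The plate hangs level, with its +y hole at (325,173) and one stud visible at (449,222). I'll measure where the hole sits relative to the TCP.

```bash
python3 - <<'E'
from fx import *
C=cam("wrist"); im,D=optics.grab_frame("wrist"); P=cloud(C,D); s=env.state()
S=P[140:205,290:360,2]; m=((S<125)).astype(np.uint8)   # see-through region
n,l,st,c=cv2.connectedComponentsWithStats(m); print(st.tolist(),c.round(1).tolist())
g=im[140:205,300:352].mean(2); 
m2=(im[...,0]>0)
q=P[(P[...,2]>134)&(P[...,2]<141)&(abs(P[...,0]-505)<60)&(abs(P[...,1]-50)<100)]
a=np.radians(93.44); u=np.array([np.cos(a),np.sin(a)]); v=np.array([np.sin(a),-np.cos(a)])
d=q[:,:2]-s["ee_pos"][:2]; du=d@u; dv=d@v
print("along",np.percentile(du,[0,.5,99.5,100]).round(1),"across",np.percentile(dv,[.3,50,99.7]).round(1))
A=np.c_[d,np.ones(len(d))]; print("plane",np.linalg.lstsq(A,q[:,2],rcond=None)[0])
K,R,t=C
for i in range(1,n):
    if 60<st[i,4]<900:
        uv=c[i]+[290,140]; w=ray_z(C,uv,s["ee_pos"][2]-18.6+4)[:2]-s["ee_pos"][:2]; print(uv,st[i],w@u,w@v)
E
```

```text
[[0, 0, 70, 65, 4108], [23, 22, 24, 23, 442]] [[34.5, 31.9], [34.4, 32.7]]
along [-69.3 -66.9  73.9  74. ] across [-31.4   0.3  32.3]
plane [-1.34813856e-03 -2.89162787e-03  1.37553449e+02]
[324.44343891 172.70361991] [ 23  22  24  23 442] 57.349006354746415 0.4253658464621124
```

Emit:
send_rows --targets '[[[0,0,0,0.1,-0.04,0,1],[0,0,0,0.13,-0.06,-0.05,1],[0,0,0,0.13,-0.06,-0.08,1],[0,0,0,0.052,-0.013,-0.08,1],[0,0,0,0,0,-0.06,1],[0,0,0,0,0,0,1],[0,0,0,0,0,0,1]]]'

```text
time_s: 13.8
ee_pos: [585.9, 15.4, 93.4]
ee_rot: [-179.9, -0.0, 93.5]
force: [-0.8, -0.4, -2.4]
gripper_width: 13.7
gripper_force: 35.0
```

```bash
python3 - <<'E'
from h import *
s=env.state(); print({k:np.round(s[k],2) for k in ["ee_pos","ee_rot","force","torque","gripper_width","gripper_force"]})
E
```

```text
{'ee_pos': array([585.92,  15.41,  93.43]), 'ee_rot': array([-1.7992e+02, -1.0000e-02,  9.3500e+01]), 'force': array([-0.78, -0.44, -2.39]), 'torque': array([-0.12,  0.03,  0.01]), 'gripper_width': np.float64(13.66), 'gripper_force': np.float64(35.0)}
```

Emit:
send_rows --targets '[[[0,0,0,0.003,-0.001,-0.03,1],[0,0,0,0,0,-0.02,1],[0,0,0,0,0,-0.01,1],[0,0,0,0,0,-0.005,1],[0,0,0,0,0,0,1]]]'

```text
time_s: 14.3
ee_pos: [587.4, 14.5, 80.6]
ee_rot: [180.0, -0.0, 93.4]
force: [-0.8, 0.0, -2.7]
gripper_width: 13.6
gripper_force: 35.0
```

Emit:
send_rows --targets '[[[0,0,0,0,0,-0.005,1],[0,0,0,0,0,-0.005,1],[0,0,0,0,0,0,1]]]'

```text
time_s: 14.6
ee_pos: [587.4, 14.4, 78.5]
ee_rot: [-180.0, -0.0, 93.4]
force: [0.6, 1.2, -2.3]
gripper_width: 13.7
gripper_force: 35.0
```

Emit:
send_rows --targets '[[[0,0,0,0,0,-0.005,1],[0,0,0,0,0,-0.005,1],[0,0,0,0,0,0,1]]]'

```text
time_s: 14.9
ee_pos: [587.3, 14.4, 76.4]
ee_rot: [-180.0, 0.0, 93.4]
force: [0.4, 0.3, -2.7]
gripper_width: 13.8
gripper_force: 35.0
```

```bash
python3 - <<'E'
from h import *
s=env.state(); print({k:np.round(s[k],2) for k in ["ee_pos","ee_rot","force","torque","gripper_width","gripper_force"]})
E
```

```text
{'ee_pos': array([587.31,  14.45,  76.38]), 'ee_rot': array([-179.98,    0.  ,   93.44]), 'force': array([ 0.4 ,  0.28, -2.68]), 'torque': array([-0.09,  0.04,  0.  ]), 'gripper_width': np.float64(13.81), 'gripper_force': np.float64(35.0)}
```

Emit:
send_rows --targets '[[[0,0,0,0,0,-0.006,1],[0,0,0,0,0,-0.006,1],[0,0,0,0,0,-0.006,1],[0,0,0,0,0,0,1]]]'

```text
time_s: 15.3
ee_pos: [587.3, 14.5, 72.7]
ee_rot: [-180.0, -0.0, 93.4]
force: [-0.6, 0.0, -2.5]
gripper_width: 13.7
gripper_force: 35.0
```

Emit:
send_rows --targets '[[[0,0,0,0,0,-0.008,1],[0,0,0,0,0,-0.008,1],[0,0,0,0,0,-0.008,1],[0,0,0,0,0,0,1]]]'

```text
time_s: 15.7
ee_pos: [587.2, 14.5, 67.9]
ee_rot: [-180.0, -0.0, 93.4]
force: [0.0, 0.3, -3.4]
gripper_width: 13.5
gripper_force: 35.0
```

Both holes have dropped over the studs without any contact force. I'm lowering the last few millimetres onto the sleeves.

Emit:
send_rows --targets '[[[0,0,0,0,0,-0.008,1],[0,0,0,0,0,-0.008,1],[0,0,0,0,0,-0.004,1],[0,0,0,0,0,0,1]]]'

```text
time_s: 16.1
ee_pos: [587.3, 14.5, 64.0]
ee_rot: [-180.0, 0.0, 93.4]
force: [0.9, 0.4, -3.0]
gripper_width: 13.5
gripper_force: 35.0
```

Emit:
send_rows --targets '[[[0,0,0,0,0,-0.004,1],[0,0,0,0,0,0,1]]]'

```text
time_s: 16.3
ee_pos: [587.4, 14.5, 63.3]
ee_rot: [-180.0, 0.0, 93.4]
force: [-0.6, 0.3, -3.4]
gripper_width: 14.0
gripper_force: 35.0
```

Emit:
send_rows --targets '[[[0,0,0,0,0,-0.004,1],[0,0,0,0,0,0,1]]]'

```text
time_s: 16.5
ee_pos: [587.5, 14.5, 63.1]
ee_rot: [180.0, 0.0, 93.4]
force: [-1.3, -0.7, 0.8]
gripper_width: 13.9
gripper_force: 35.0
```

Emit:
send_rows --targets '[[[0,0,0,0,0,-0.003,1],[0,0,0,0,0,0,1]]]'

```text
time_s: 16.7
ee_pos: [587.6, 14.4, 63.1]
ee_rot: [180.0, 0.0, 93.4]
force: [-2.3, -1.4, 5.8]
gripper_width: 13.9
gripper_force: 35.0
```

It's seated: the support force rose at the expected level of 63.1 mm. I'm releasing and retreating straight up.

Emit:
send_rows --targets '[[[0,0,0,0,0,0,0.6],[0,0,0,0,0,0,0.3],[0,0,0,0,0,0,0.1],[0,0,0,0,0,0,0.1],[0,0,0,0,0,0.05,0.1],[0,0,0,0,0,0.15,0.1],[0,0,0,0,0,0.2,0.1],[0,0,0,0,0,0.2,0.1],[0,0,0,0,0,0,0.1],[0,0,0,0,0,0,0.1]]]'

```text
time_s: 17.7
ee_pos: [587.9, 14.5, 183.4]
ee_rot: [179.8, 0.0, 93.4]
force: [-0.6, 0.3, -0.6]
gripper_width: 41.1
gripper_force: 0.0
```

```bash
python3 - <<'E'
from fx import *
s=env.state(); print(s["ee_pos"].round(1),s["ee_rot"].round(2),s["force"].round(2),s["gripper_width"])
C=cam("wrist"); im,D=optics.grab_frame("wrist"); P=cloud(C,D); save("w7",cv2.convertScaleAbs(im,alpha=1.3))
q=P[(D>0)&(P[...,2]>48)&(P[...,2]<57)&(abs(P[...,0]-587)<60)&(abs(P[...,1]-14)<100)]
print(len(q),cv2.minAreaRect(q[:,:2].astype(np.float32)),np.median(q,0))
A=np.c_[q[:,:2]-[587,14],np.ones(len(q))]; print("plane",np.linalg.lstsq(A,q[:,2],rcond=None)[0])
E
```

```text
[587.9  14.5 183.4] [1.7984e+02 1.0000e-02 9.3440e+01] [-0.6   0.33 -0.57] 41.10595381246726
14203 ((588.129638671875, 13.17099380493164), (64.12288665771484, 150.20599365234375), 3.4581639766693115) [586.86908228  24.14288922  53.59617385]
plane [-7.53366106e-04 -9.36090350e-04  5.35989774e+01]
```

View pics/w7.png

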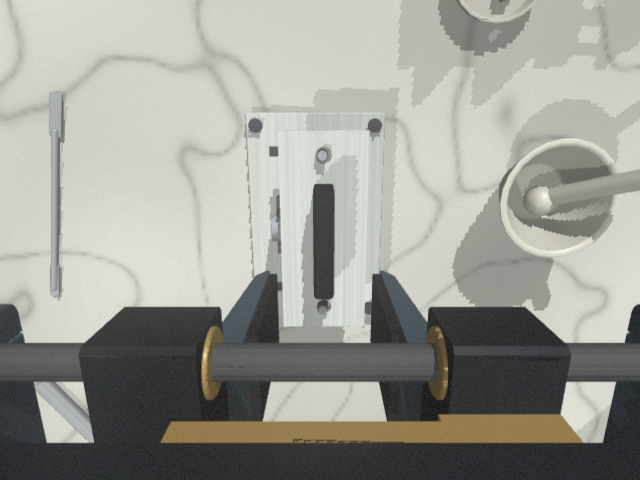

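The plate lies flat: its top is at about 53 mm and its tilt under 0.002 rad. It is aligned with the fixture, and both studs show in the holes at (323,156) and (323,307). The gripper is clear, so I'm handing in.

```bash
python3 -c "
from workcell import env
print(env.job_done())"
```

```text
the job is handed in; nothing more can be done
None
```

The cell lies in the fixture's two V-supports, about 1 mm off centre, and the clamp plate is flat on both sleeves over the studs; I let it go and handed the job in at about 18 s, but the hand-in returned no verdict.

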